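# Wipe the crusts off the packing plate and shut the scrap box

## Robot

A 7-joint arm with a two-finger parallel gripper is mounted at the origin on the work surface. World frame = base frame: x ahead of the robot, y to its left, z up, the work surface at z = 0. Lengths are in m, angles in rad, forces in N, time in s.
With the tool pointing down it reaches from about 0.425 to 0.925 m from the base axis. Payload 6.8 kg.
Tool frame: the origin (TCP) lies at the very end of the fingers, on their centre line; the grasp point (between the pads) lies 19 mm behind it; z points along the fingers, y is the line along which they close (so a half turn about z gives the same grasp; the last joint's range is limited). The gripper opens to 85 mm and grips with 20 to 120 N. Pads are 22 mm wide; open, the fingers measure 114 mm over their backs; the gripper's body (76 mm by 85 mm) begins 54 mm behind the grasp point. The pads swing forward as they close: fully open they stand 13 mm farther back than shut.
Start: joints at [1.13, 0.477, 0.022, 1.555, -0.011, 1.109, -0.083], TCP at [0.221, -0.638, 0.231] pointing down, gripper open.
Joint ranges: [-2.96, 2.96], [-0.34, 2.1], [-1.41, 1.46], [0.24, 2.44], [-1.37, 4.51], [0.17, 1.92], [-2.96, 2.96]. Speed limits (rad/s): [2.39, 2.39, 3.14, 3.14, 3.14, 3.14, 3.14].

## Interface

Orientations are given as a rotation vector (axis times angle).
In Python, from bench import r gives the robot as it stands. The module is installed in compiled form; this text tells all that it offers.
- The arm moves only by the tool servo_tool, never from a script. Its argument "commands" is a list of rows, each a list of 7 numbers: the turn, a rotation vector about the world's x, y, z in degrees, then the shift along the world's x, y, z in mm, then the closure, from 0 (fully open) to 1 (shut). A call has 1 to 5 rows; each row is the pose to reach, as a shift and turn from the pose commanded when the call began; what a row does not reach only later rows make up. A row lasts 1/12 s, in which the tool goes at most 41.7 mm and 7.16 degrees, less where a joint would pass 70% of its speed; a pose out of reach is approached as far as the arm can. A call with a gripper value outside its range is refused whole. The fingers move at their own pace and stop on an object; "force" is the grip in N (left out, the last holds). Time passes only in rows, so rows that repeat a pose let the fingers close. It gives the time, the measured TCP pose, the force, the opening and the grip force at its end, in the units of the state.
- r.get_obs(): the state, without advancing time (a new reading comes with each control period).
- r.grab_frame(name): name is "side" or "top"; returns (picture, depth): 400x640x3 uint8, blue, green, red; 400x640 float32, m along the optical axis (not along the pixel's ray), 0 where there is no reading.
- r.camera_info(name): a dict with "vertical_fov" (degrees; the focal length in pixels is half the picture's height over the tangent of half this angle, whatever the lens; pixels are square), "cx", "cy" (the principal point, pixels), "cam_to_world" (4x4, takes a point from camera to world coordinates). Camera axes: x right, y up, looking along -z (the intrinsics and any distortion apply to the point x, -y, -z); pixel columns grow to the right and rows downward; lengths in m; the calibration is good to about 2 mm. A picture is of the moment at which its call begins. camera_info takes no time and is no camera call.
- r.hand_in(): hands the job in; it is judged then, once.
The state is a dict: "clock": time; "joints": joint angles; "qvel": joint speeds; "tau": joint torques, N m; "tcp_pos": TCP position; "orientation": TCP orientation; "contact_force": force on the tool from outside, world axes, zero at the start; "moment": the same for the moment, N m; "grip_width": finger opening in m; "gripper_force": force on a finger pad.
Only numpy, scipy, OpenCV 4.12 (cv2) and the standard library are available. Lean on these libraries where they do the work, as an engineer would, in place of code of your own. Each camera call takes 0.05 s, during which the arm holds its last target. There are 200 camera calls.

## Task

With the scraper block held in the gripper, wipe all the bread crusts along the packing plate and off its end into the open scrap box; do not push or pick the crusts with the fingers. Once the plate is clear, stand the scraper back upright on its rubber mat, and swing the scrap box's lid down and press it fully home. Leave the loaves and other things on the table where they are.

Things in the scene. Friction and masses are not known exactly. Their poses are not given: they have to be found in the camera images.
- station: fixed packing station; origin on the table under the centre of its packing plate. Along its own y axis the bare-metal plate spans y -120 to +120 mm, top 105 mm above the table; next to it, without a gap, an open-topped steel scrap box spans y -120 to -260 mm, rim at 100 mm. Both y ends of the plate are open
- plate_mid (a point): centre of the packing plate's top surface; axes as the station's. Plate 170 (x) x 240 mm (y); a rail along each long side stands 12 mm above it, 164 mm clear between the rails
- scrap_floor (a point): centre of the scrap box's inner floor, 3 mm above the table (inside 164 x 134 mm in x and y, 97 mm deep, 3 mm walls); axes as the station's
- lid_hinge (a point): middle of the lid's hinge line, which runs along the station's x axis on the scrap box's outer (-y) rim, 100 mm above the table
- lid (a joint): angle of the scrap box's steel lid, a plate 170 (station x) x 138 x 5 mm: 0 = closed flat on the rim, about 1.57 = standing upright over the outer rim; starts open at 1.45 to 1.75; stiff hinge, it stays where it is left (about 3 N at its free edge to move it)
- lid_pad (a point): middle of the black press pad on the lid's outer face (the top face when closed), 70 x 30 mm, its surface 10 mm above the lid's underside; 110 mm from the hinge line, 28 mm short of the lid's free edge. z axis: outward from the lid; y axis: from the hinge to the free edge
- scraper: white plastic scraper block standing on its sole: foot 140 (its x) x 50 (y) x 30 mm high, on top of it an upright handle 90 (x) x 28 (y) mm reaching from 30 to 86 mm above the sole; about 0.3 kg; origin: centre of the sole
- mat: fixed black rubber mat, 200 (x) x 120 (y) x 4 mm, on which the scraper stands; origin: centre of its underside on the table
- crust0: dry hard bread crust end, a brown bar 62 (its x) x 26 (y) x 16 mm (z), about 20 g; origin: centre of its underside as it lies at the start on the packing plate
- crust1: dry hard bread crust end, a brown bar 62 (its x) x 26 (y) x 16 mm (z), about 20 g; origin: centre of its underside as it lies at the start on the packing plate
- crust2: dry hard bread crust end, a brown bar 62 (its x) x 26 (y) x 16 mm (z), about 20 g; origin: centre of its underside as it lies at the start on the packing plate
- crust3: dry hard bread crust end, a brown bar 62 (its x) x 26 (y) x 16 mm (z), about 20 g; origin: centre of its underside as it lies at the start on the packing plate
- loaf_a: bystander: sliced loaf, about 107 x 174 (y) x 118 mm high; origin under its centre
- loaf_b: bystander: part of a sliced loaf, about 107 x 116 (y) x 118 mm high; origin under its centre
- spray: bystander: white bottle, 68 mm across, 190 mm high; origin under its centre
- brush: bystander: hand brush, 200 mm long, lying along its x axis; origin under its middle
- bowl: bystander: steel bowl, 130 mm across, 55 mm high; origin under its centre
- tape: bystander: roll of paper tape lying flat, 110 mm across, 48 mm high; origin under its centre
Things that resemble listed ones, but are neither listed nor needed, are in the scene too. What is shaped like the crust1 but blue is not meant. What is shaped like the scraper but yellow is not meant.

How it is judged:
By the outcome, as a careful person would: the job done as asked, in the order asked, and still so for the second after the job is handed in, with the robot touching nothing.
It also fails if it takes over 64 s, if anything falls off the work surface, if the arm or the gripper's body presses on something with over 40 N, if the wrist force passes 120 N, or if a joint passes its speed limit or range.

## Working session

There is one attempt and no reset: what is moved stays moved. The work goes in short steps, Python scripts to look and compute and a tool call to move; the robot and the scene stay as the last step left them, time stands still between calls to the robot, and variables do not carry over. Pictures are saved under pics/ and viewed, at most 11 in all, crops included, and the job is handed in when it is done.

Besides the shell and the picture viewer there is one more tool, called after "Emit:" as name(argument=value, ...) on one line, values as JSON. servo_tool: Moves the arm, as the interface text tells. Its arguments: {"type":"object","properties":{"commands":{"type":"array"},"force":{"type":"number"}},"required":["commands"]}

```bash
mkdir -p pics; python3 - <<'E'
from bench import r
import cv2,numpy as np
for n in("side","top"):
    p,d=r.grab_frame(n);cv2.imwrite(f"pics/{n}0.png",p);np.save(f"{n}0.npy",d)
    i=r.camera_info(n);print(n,{k:(np.round(v,4).tolist() if k=="cam_to_world" else v) for k,v in i.items()})
print(r.get_obs())
E
```

```text
side {'vertical_fov': 42.44472401208787, 'cx': 316.40339902097077, 'cy': 204.63877700464286, 'cam_to_world': [[-0.9384, 0.2464, -0.2423, 0.0872], [-0.3453, -0.7011, 0.6239, 1.0485], [-0.0161, 0.6691, 0.743, 1.3499], [0.0, 0.0, 0.0, 1.0]]}
top {'vertical_fov': 57.39544334247703, 'cx': 324.1667225654936, 'cy': 198.69408277055595, 'cam_to_world': [[-0.0278, 0.9958, -0.0874, 0.4084], [-0.9994, -0.0295, -0.0181, 0.0042], [-0.0206, 0.0869, 0.996, 1.173], [0.0, 0.0, 0.0, 1.0]]}
{'clock': 0.1, 'joints': array([ 1.12990667,  0.47772331,  0.02233113,  1.55635295, -0.01151267,
        1.10930602, -0.08310249]), 'qvel': array([ 0.00153217, -0.00222131, -0.00048836, -0.0033801 , -0.00062352,
       -0.00107295, -0.00109236]), 'tau': array([ 5.49623874e-03, -5.97761965e+01,  1.61467005e+00, -2.81955582e+01,
        1.29082435e-02,  5.05029573e-03,  3.42548253e-05]), 'tcp_pos': array([ 0.2203332 , -0.63745726,  0.23041862]), 'orientation': array([-3.09660012e+00, -5.20102083e-01,  5.93154254e-04]), 'contact_force': array([0.87842563, 0.32414414, 0.47004767]), 'moment': array([0.01430959, 0.07859384, 0.00085792]), 'gripper_force': 0.0, 'grip_width': 0.08494378918498527}
```

View pics/side0.png

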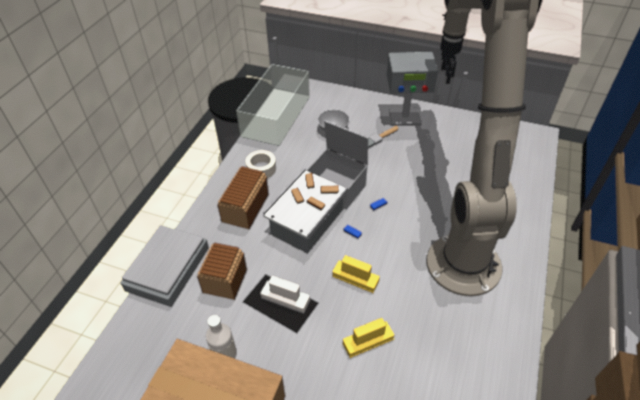

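View pics/top0.png

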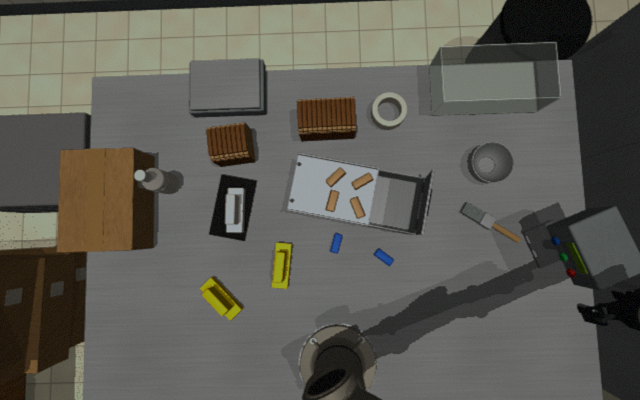

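The top picture shows the white scraper on the black mat at (234,210). The plate is at about (290-375, 157-225), with the open box on its right at (375-430, 175-232) and the lid at the right end.

Look-alikes:
- **Scraper:** white block (234,210), against yellow blocks (282,265) and (221,298). I choose the white one on the mat.
- **Crusts:** brown (336,177), (362,181), (333,201), (357,207), against blue (336,243) and (384,257). I choose the four brown ones.

I'll check this in one close crop.

```bash
cat > h.py <<'E'
import numpy as np,cv2
from bench import r
def cloud(n,d):
    i=r.camera_info(n);h,w=d.shape;f=h/2/np.tan(np.radians(i["vertical_fov"])/2)
    v,u=np.mgrid[:h,:w];P=np.stack([(u-i["cx"])/f*d,-(v-i["cy"])/f*d,-d],-1)
    T=np.array(i["cam_to_world"]);return P@T[:3,:3].T+T[:3,3]
def proj(n,p):
    i=r.camera_info(n);f=200/np.tan(np.radians(i["vertical_fov"])/2)
    T=np.linalg.inv(i["cam_to_world"]);q=np.atleast_2d(p)@T[:3,:3].T+T[:3,3]
    return np.c_[i["cx"]+f*q[:,0]/-q[:,2],i["cy"]-f*q[:,1]/-q[:,2]]
E
python3 - <<'E'
import cv2,numpy as np
from h import *
p=cv2.imread("pics/top0.png");cv2.imwrite("pics/crop.png",cv2.resize(p[145:250,200:440],None,fx=3.3,fy=3.3,interpolation=cv2.INTER_CUBIC))
W=cloud("top",np.load("top0.npy"));S=cloud("side",np.load("side0.npy"))
def rect(X,m,name):
    q=X[m];c=cv2.minAreaRect((q[:,:2]*1000).astype(np.float32));print(name,len(q),np.round(c[0],1),np.round(c[1],1),round(c[2],1),"z",np.round(np.percentile(q[:,2],[5,50,95]),4))
u,v=np.meshgrid(np.arange(640),np.arange(400))
z=W[...,2]
box=lambda a,b,c,d:(u>=a)&(u<b)&(v>=c)&(v<d)
hsv=cv2.cvtColor(p,cv2.COLOR_BGR2HSV);sat=hsv[...,1]
rect(W,box(215,255,175,240)&(z>.075)&(z<.1),"handle")
rect(W,box(215,255,175,240)&(z>.024)&(z<.1),"foot")
rect(W,box(200,265,165,245)&(hsv[...,2]<45)&(z<.03),"mat")
rect(W,box(275,380,145,240)&(z>.098)&(z<.11),"plate0")
rect(W,box(275,380,145,240)&(z>.111)&(z<.13),"plate up")
rect(W,box(365,445,160,240)&(z>.125)&(z<.3),"lid")
n,l,st,ce=cv2.connectedComponentsWithStats((box(300,380,160,225)&(sat>70)&(z>.1)).astype(np.uint8))
for k in range(1,n):
    if st[k,4]>20: rect(W,l==k,"crust%d"%k)
q=W[(box(275,380,145,240))&(z>.095)&(z<.13)]
print("floor z",np.median(z[260:300,400:500]), "side mat", )
for uv in [(140,180)]: pass
# side camera
ps=cv2.imread("pics/side0.png");zs=S[...,2]
rect(S,box(255,315,270,315)&(zs>.078)&(zs<.1),"S handle")
rect(S,box(255,315,270,315)&(zs>.024)&(zs<.1),"S foot")
rect(S,box(262,348,165,245)&(zs>.098)&(zs<.13),"S plate")
rect(S,box(320,372,115,165)&(zs>.125)&(zs<.3),"S lid")
rect(S,box(320,372,115,165)&(zs>.225)&(zs<.3),"S lidtop")
rect(W,box(365,445,160,240)&(z>.225)&(z<.3),"lidtop")
E
```

```text
handle 304 [482.5 305.6] [28.8 87.1] 87.2 z [0.0813 0.09   0.0934]
foot 764 [481.7 305.2] [ 50.  138.7] 88.3 z [0.0301 0.0434 0.0921]
mat 1331 [508.8 317.9] [121.4 231.8] 79.9 z [0.0006 0.0044 0.0087]
plate0 3755 [525.1 -17.7] [273.5 170.8] 77.8 z [0.102  0.1053 0.1085]
plate up 1108 [530.9  -1.8] [239.2 174.5] 77.6 z [0.1139 0.12   0.1237]
lid 479 [ 491.5 -171.9] [166.8 169.2] 78.2 z [0.135  0.2135 0.2393]
crust1 169 [563.6  -9.6] [24.9 57.6] 40.7 z [0.1178 0.121  0.1237]
crust2 164 [549.7 -87.2] [23.5 58.3] 27.3 z [0.1175 0.1211 0.1241]
crust3 167 [467.4   6.5] [ 27.4 114.8] 78.8 z [0.1183 0.1214 0.1245]
crust4 169 [456.8 -33.1] [ 58.3 107.5] 23.9 z [0.1176 0.1214 0.1245]
floor z 0.0009381010285581803 side mat
S handle 298 [480.7 310.3] [32.8 90.9] 88.2 z [0.0804 0.0894 0.0937]
S foot 926 [482.1 310.8] [ 52.7 141.1] 86.8 z [0.0281 0.048  0.0921]
S plate 3121 [580.1 -28.5] [281.7 291.9] 76.8 z [0.1006 0.1066 0.1219]
S lid 1008 [ 476.9 -244.8] [ 27.1 171.6] 79.5 z [0.1321 0.186  0.2362]
S lidtop 162 [ 477.5 -239.8] [ 16.3 167.3] 80.2 z [0.2257 0.2337 0.2401]
lidtop 198 [ 476.7 -245.9] [ 11.3 167.8] 77.4 z [0.2256 0.237  0.2399]
```

View pics/crop.png

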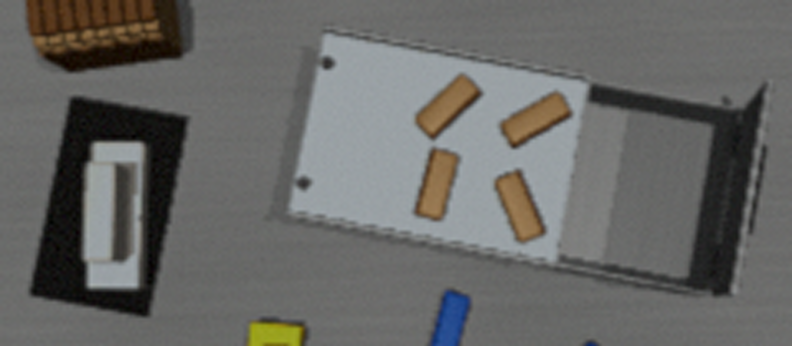

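The crop confirms it: white scraper at crop (115,215) on the black mat, four brown crusts on the plate, and blue and yellow things off it. I'll refine the poses next.

```bash
python3 - <<'E'
from h import *
i=r.camera_info("top");f=200/np.tan(np.radians(i["vertical_fov"])/2);T=np.array(i["cam_to_world"])
def at(u,v,z):
    d=T[:3,:3]@np.array([(u-i["cx"])/f,-(v-i["cy"])/f,-1]);o=T[:3,3];return (o+d*(z-o[2])/d[2])*1000
c=lambda x,y,z:at(200+x/3.3-.35,145+y/3.3-.35,z)
for n,x,y,z in [("TL",322,30,.117),("BL",290,214,.117),("TR",592,80,.105),("BR",557,262,.105),("crA",448,105,.121),("crB",536,119,.121),("crC",437,184,.121),("crD",520,206,.121),("fTL",93,140,.034),("fTR",145,142,.034),("fBL",86,288,.034),("fBR",139,290,.034)]: 
    print(n,np.round(c(x,y,z),1))
print("mat",[np.round(c(x,y,.004)[:2]) for x,y in[(73,97),(188,117),(149,316),(31,293)]])
S=cloud("side",np.load("side0.npy"))[115:200,300:372].reshape(-1,3)*1000
W=cloud("top",np.load("top0.npy"))[150:245,275:445].reshape(-1,3)*1000
a=np.radians(-12.3);R=np.array([[np.cos(a),np.sin(a)],[-np.sin(a),np.cos(a)]])
for nm,X in(("S",S),("T",W)):
    q=np.c_[(X[:,:2]-[531,-2])@R.T,X[:,2]]
    for z0 in range(110,250,20):
        m=(q[:,2]>z0)&(q[:,2]<z0+20)&(q[:,1]<-200)&(q[:,1]>-300)
        if m.sum()>5: print(nm,z0,m.sum(),np.round(np.median(q[m],0)),np.round(np.percentile(q[m][:,0],[2,98])),np.round(np.percentile(q[m][:,1],[5,95])))
E
```

```text
TL [635.9  98.9 117. ]
BL [472.8 130.5 117. ]
TR [ 585.4 -140.5  105. ]
BR [ 424.3 -103.1  105. ]
crA [564.5 -11.1 121. ]
crB [549.7 -87.9 121. ]
crC [495.1   0.6 121. ]
crD [473.7 -71.2 121. ]
fTL [554.2 327.9  34. ]
fTR [550.7 277.9  34. ]
fBL [413.4 335.2  34. ]
fBR [410.1 284.8  34. ]
mat [array([601., 356.]), array([578., 243.]), array([385., 283.]), array([410., 398.])]
S 110 159 [  -9. -256.  119.] [-83.  79.] [-260. -252.]
S 130 167 [  -1. -254.  139.] [-85.  78.] [-259. -249.]
S 150 164 [  -7. -251.  160.] [-84.  78.] [-256. -247.]
S 170 173 [  -6. -250.  180.] [-82.  80.] [-254. -245.]
S 190 174 [  -1. -247.  200.] [-84.  78.] [-251. -241.]
S 210 178 [  -5. -244.  220.] [-83.  78.] [-249. -241.]
S 230 115 [  -1. -243.  236.] [-81.  81.] [-248. -239.]
T 110 46 [  -4. -258.  118.] [-84.  73.] [-259. -257.]
T 130 51 [  -1. -256.  140.] [-84.  79.] [-257. -255.]
T 150 52 [  -4. -254.  159.] [-84.  78.] [-255. -252.]
T 170 59 [  -5. -251.  180.] [-85.  77.] [-252. -250.]
T 190 54 [   3. -249.  201.] [-82.  78.] [-250. -248.]
T 210 95 [  -4. -247.  224.] [-77.  74.] [-256. -246.]
T 230 158 [  -2. -246.  237.] [-82.  81.] [-249. -245.]
```

Emit:
servo_tool(commands=[[0,0,0,0,0,40,0],[0,0,-5,25,15,70,0],[0,0,-10,50,45,100,0],[0,0,-15,80,70,115,0],[0,0,-21.5,110,98,120,0]], force=60)

```text
clock: 0.52
tcp_pos: [0.3259, -0.5451, 0.3532]
orientation: [3.137, -0.077, 0.004]
contact_force: [0.5, 0.2, 0.0]
grip_width: 0.0854
gripper_force: 0.0
```

Emit:
servo_tool(commands=[[0,0,0,20,36,0,0],[0,0,0,40,72,0,0],[0,0,0,60,108,0,0],[0,0,0,80,144,0,0],[0,0,0,100,180,0,0]])

```text
clock: 0.93
tcp_pos: [0.4259, -0.3626, 0.3499]
orientation: [-3.141, 0.067, 0.001]
contact_force: [0.5, -0.9, 0.0]
grip_width: 0.0854
gripper_force: 0.0
```

Emit:
servo_tool(commands=[[0,0,0,10,40,0,0],[0,0,0,20,80,0,0],[0,0,0,30,120,0,0],[0,0,0,40,160,0,0],[0,0,0,50,200,0,0]])

```text
clock: 1.35
tcp_pos: [0.4753, -0.1626, 0.35]
orientation: [3.141, -0.067, -0.001]
contact_force: [1.0, -0.3, -0.4]
grip_width: 0.0855
gripper_force: 0.0
```

Emit:
servo_tool(commands=[[0,0,0,0,41,0,0],[0,0,0,0,82,0,0],[0,0,0,0,123,0,0],[0,0,0,0,164,0,0],[0,0,0,0,205,0,0]])

```text
clock: 1.77
tcp_pos: [0.4748, 0.0422, 0.35]
orientation: [3.141, -0.067, -0.0]
contact_force: [1.5, 0.2, -0.8]
grip_width: 0.0854
gripper_force: 0.0
```

Emit:
servo_tool(commands=[[0,0,0,2,41,0,0],[0,0,0,4,82,0,0],[0,0,0,6,123,0,0],[0,0,0,7,164,0,0],[0,0,0,7,205,0,0]])

```text
clock: 2.18
tcp_pos: [0.4821, 0.247, 0.3499]
orientation: [3.141, -0.068, -0.0]
contact_force: [0.9, -0.3, -0.4]
grip_width: 0.0856
gripper_force: 0.0
```

Emit:
servo_tool(commands=[[0,0,0,0,30,-20,0],[0,0,0,0,61,-50,0],[0,0,0,0,61,-90,0],[0,0,0,0,61,-130,0],[0,0,0,0,61,-170,0]])

```text
clock: 2.6
tcp_pos: [0.4818, 0.3069, 0.1782]
orientation: [-3.141, 0.064, 0.0]
contact_force: [0.1, -0.5, -0.7]
grip_width: 0.0857
gripper_force: 0.0
```

```bash
python3 - <<'E'
from h import *
p,d=r.grab_frame("side");o=r.get_obs();print(o["tcp_pos"],o["joints"].round(2),proj("side",o["tcp_pos"]))
cv2.imwrite("pics/g1.png",cv2.resize(p[180:340,200:380],None,fx=3.6,fy=3.6,interpolation=cv2.INTER_CUBIC))
E
```

```text
[0.4781824  0.30312148 0.17011261] [-0.24  0.43 -0.55  1.84  0.27  0.96 -2.52] [[283.95023101 265.77759047]]
```

View pics/g1.png

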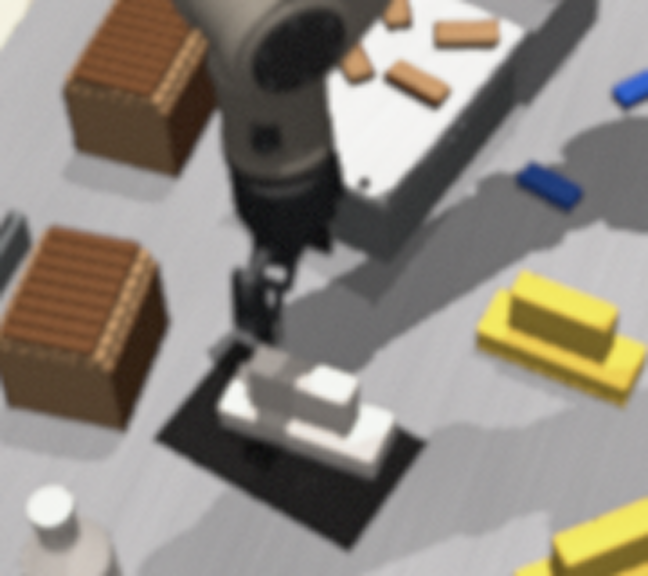

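```bash
python3 - <<'E'
from h import *
o=r.get_obs();t=o["tcp_pos"];print(t,o["orientation"],o["qvel"].round(3),o["clock"])
for dy in(-.05,0,.05):
  for dz in(0,.013): print(dy,dz,(proj("side",t+[0,dy,dz])[0]-[200,180])*3.6)
h=np.array([.482,.308,.09]);print("handle top",(proj("side",h)[0]-[200,180])*3.6,"ends",[(proj("side",h+[s*.045,0,0])[0]-[200,180])*3.6 for s in(-1,1)])
E
```

```text
[0.4781824  0.30312148 0.17011261] [ 3.13373415 -0.06487128 -0.01657334] [ 0.029 -0.042  0.002 -0.013 -0.074  0.199  0.067] 2.65
-0.05 0 [326.51523391 259.83047218]
-0.05 0.013 [325.63520596 249.90123141]
0 0 [302.22083165 308.7993257 ]
0 0.013 [301.15708384 298.98450004]
0.05 0 [276.84770457 359.94250388]
0.05 0.013 [275.58455644 350.26225839]
handle top [301.77875087 369.95770129] ends [array([353.71680849, 385.89338606]), array([250.59357361, 354.25301599])]
```

Emit:
servo_tool(commands=[[0,0,0,0,0,0,0]])

```text
clock: 2.73
tcp_pos: [0.48, 0.3042, 0.1765]
orientation: [3.136, -0.066, -0.012]
contact_force: [0.2, 0.2, 1.0]
grip_width: 0.0855
gripper_force: 0.0
```

Emit:
servo_tool(commands=[[0,0,0,0,0,0,0],[0,0,0,0,0,0,0],[0,0,0,0,0,0,0],[0,0,0,0,0,0,0]])

```text
clock: 3.07
tcp_pos: [0.4836, 0.3071, 0.1825]
orientation: [-3.139, 0.067, -0.005]
contact_force: [0.2, 0.6, -0.5]
grip_width: 0.085
gripper_force: 0.0
```

```bash
python3 - <<'E'
from h import *
for n in("side","top"):
  p,d=r.grab_frame(n);X=cloud(n,d)
  o=r.get_obs();t=o["tcp_pos"];print(t,o["orientation"],o["joints"].round(3))
  m=(abs(X[...,0]-t[0])<.06)&(abs(X[...,1]-t[1])<.075)&(X[...,2]>t[2]-.01)&(X[...,2]<t[2]+.05)
  q=X[m]-t;v,u=np.nonzero(m);print(n,m.sum(),np.percentile(q,[3,25,50,75,97],axis=0).round(3).tolist())
  if n=="side":cv2.imwrite("pics/g2.png",cv2.resize(p[230:330,230:330],None,fx=6,fy=6,interpolation=cv2.INTER_CUBIC))
E
```

```text
[0.48339032 0.30688012 0.18209284] [-3.13931556  0.06727018 -0.00446118] [-0.241  0.416 -0.553  1.827  0.262  0.968 -2.518]
side 83 [[-0.014, -0.047, 0.015], [-0.009, -0.044, 0.023], [-0.006, -0.041, 0.03], [-0.002, 0.051, 0.037], [0.006, 0.056, 0.046]]
[0.48314022 0.30672691 0.18165179] [-3.13973166  0.06713891 -0.00346268] [-0.241  0.416 -0.553  1.828  0.262  0.967 -2.518]
top 3 [[-0.013, -0.05, 0.019], [-0.013, -0.05, 0.023], [-0.013, -0.05, 0.028], [-0.013, -0.049, 0.029], [-0.013, -0.048, 0.029]]
```

View pics/g2.png

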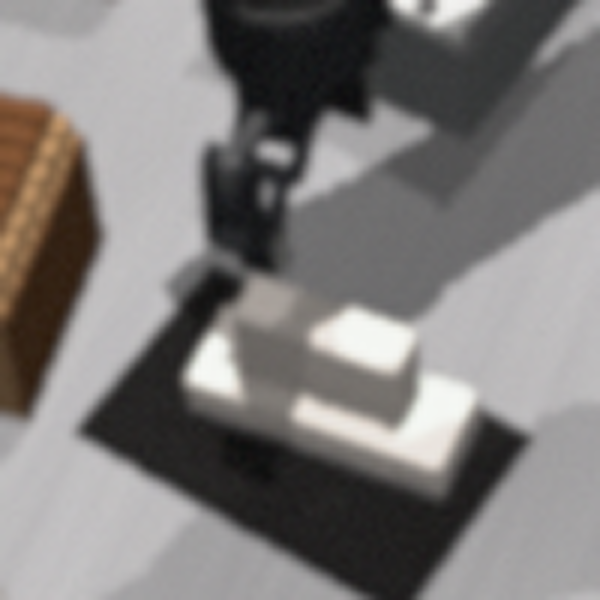

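The picture shows the open fingers straddling the white handle, with the near tip at about (230,265) in the crop. The cloud agrees with the TCP to a few mm, so I descend.

Emit:
servo_tool(commands=[[0,0,0,0,2,-30,0],[0,0,0,0,2,-60,0],[0,0,0,0,2,-90,0],[0,0,0,0,2,-110,0],[0,0,0,0,2,-125,0]])

```text
clock: 3.58
tcp_pos: [0.4819, 0.3077, 0.0535]
orientation: [3.14, -0.067, -0.002]
contact_force: [0.7, -0.1, -0.2]
grip_width: 0.0857
gripper_force: 0.0
```

Emit:
servo_tool(commands=[[0,0,0,0,0,-6,0],[0,0,0,0,0,-11,0],[0,0,0,0,0,-11,0],[0,0,0,0,0,-11,0],[0,0,0,0,0,-11,0]])

```text
clock: 4.0
tcp_pos: [0.4832, 0.3089, 0.0453]
orientation: [-3.14, 0.067, -0.003]
contact_force: [0.5, 0.8, 0.4]
grip_width: 0.0855
gripper_force: 0.0
```

Emit:
servo_tool(commands=[[0,0,0,0,0,0,0.5],[0,0,0,0,0,0,0.8],[0,0,0,0,0,0,0.9],[0,0,0,0,0,0,0.9],[0,0,0,0,0,0,0.9]], force=70)

```text
clock: 4.42
tcp_pos: [0.4826, 0.3085, 0.0444]
orientation: [-3.141, 0.067, -0.001]
contact_force: [-1.7, -2.3, 4.6]
grip_width: 0.0272
gripper_force: 68.5
```

Emit:
servo_tool(commands=[[0,0,0,0,0,15,0.9],[0,0,0,0,0,45,0.9],[0,0,0,0,0,80,0.9],[0,0,0,0,0,115,0.9],[0,0,0,5,-15,145,0.9]])

```text
clock: 4.83
tcp_pos: [0.4857, 0.2967, 0.1912]
orientation: [-3.138, 0.059, 0.001]
contact_force: [0.4, 1.1, -3.3]
grip_width: 0.0273
gripper_force: 69.6
```

Emit:
servo_tool(commands=[[0,0,-2,8,-30,10,0.9],[0,0,-4,20,-65,15,0.9],[0,0,-6,32,-100,15,0.9],[0,0,-8,44,-135,15,0.9],[0,0,-9.9,54,-170,15,0.9]])

```text
clock: 5.25
tcp_pos: [0.5415, 0.1213, 0.2039]
orientation: [3.123, -0.34, -0.001]
contact_force: [0.7, -0.5, -2.9]
grip_width: 0.027
gripper_force: 69.8
```

Emit:
servo_tool(commands=[[0,0,0,3,-22,0,0.9],[0,0,0,6,-38,0,0.9],[0,0,0,6,-43,0,0.9],[0,0,0,6,-43,0,0.9],[0,0,0,6,-43,0,0.9]])

```text
clock: 5.67
tcp_pos: [0.5469, 0.0816, 0.2039]
orientation: [-3.123, 0.336, 0.001]
contact_force: [-0.0, 1.2, -2.4]
grip_width: 0.027
gripper_force: 69.8
```

```bash
python3 - <<'E'
from h import *
o=r.get_obs();t=o["tcp_pos"];print(t,o["orientation"],o["grip_width"])
a=np.radians(-12.3);R=np.array([[np.cos(a),np.sin(a)],[-np.sin(a),np.cos(a)]])
print("st tcp",((t[:2]-[.5295,-.0025])@R.T*1000).round(1))
for n in("side","top"):
  p,d=r.grab_frame(n);X=cloud(n,d)
  q=np.c_[(X[...,:2].reshape(-1,2)-[.5295,-.0025])@R.T,X[...,2].ravel()]*1000
  br=p.reshape(-1,3).min(1)>90
  m=(abs(q[:,0])<110)&(abs(q[:,1]-85)<60)&(q[:,2]>150)&(q[:,2]<225)&br
  print(n,m.sum(),np.percentile(q[m],[1,3,50,97,99],axis=0).round(0).tolist()); 
  c=cv2.minAreaRect(q[m][:,:2].astype(np.float32));print(c)
  m=(abs(q[:,0])<110)&(abs(q[:,1]-85)<60)&(q[:,2]>178)&(q[:,2]<196)&br
  if m.sum()>20:print(cv2.minAreaRect(q[m][:,:2].astype(np.float32)))
  cv2.imwrite(f"pics/h_{n}.png",cv2.resize(p[140:260,210:390] if n=="side" else p[130:250,250:430],None,fx=4,fy=4,interpolation=cv2.INTER_CUBIC))
E
```

```text
[0.5469117  0.08156977 0.20391603] [-3.12292318e+00  3.35930015e-01  1.25628481e-03] 0.02701862674688955
st tcp [-0.9 85.8]
side 610 [[-72.0, 64.0, 163.0], [-71.0, 69.0, 166.0], [-31.0, 103.0, 192.0], [63.0, 113.0, 219.0], [67.0, 114.0, 222.0]]
((-1.7489471435546875, 88.98341369628906), (144.13131713867188, 53.643272399902344), 1.7791649103164673)
((-1.7542572021484375, 89.18888854980469), (143.8109130859375, 53.24977493286133), 2.411329507827759)Traceback (most recent call last):
  File "<stdin>", line 10, in <module>
    return _quantile_unchecked(
        a, q, axis, out, overwrite_input, method, keepdims, weights)
    return _ureduce(a,
                    func=_quantile_ureduce_func,
    ...<5 lines>...
                    overwrite_input=overwrite_input,
                    method=method)
    r = func(a, **kwargs)
    result = _quantile(arr,
                       quantiles=q,
    ...<2 lines>...
                       out=out,
                       weights=wgt)
    slices_having_nans = np.isnan(arr[-1, ...])
                                  ~~~^^^^^^^^^
IndexError: index -1 is out of bounds for axis 0 with size 0
```

View pics/h_side.png

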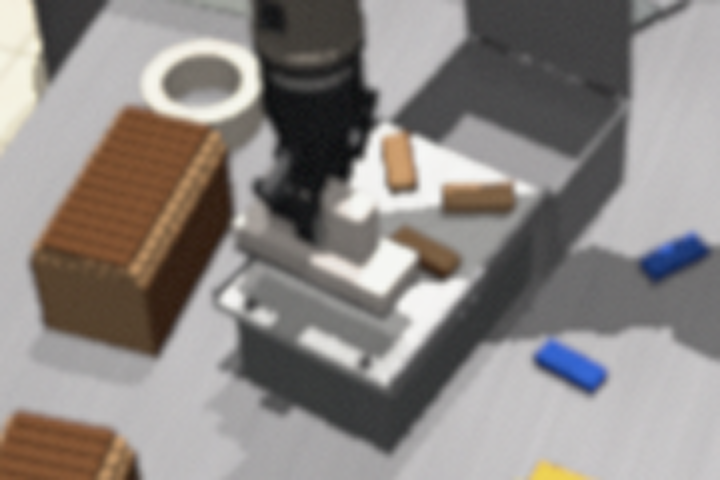

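The picture shows the scraper level above the plate's near end at (320,260), aligned between the rails, with the crusts ahead of it. Lowering it now.

Emit:
servo_tool(commands=[[0,0,0,1,0,-20,0.9],[0,0,0,1,0,-38,0.9],[0,0,0,1,0,-48,0.9],[0,0,0,1,0,-54,0.9],[0,0,0,1,0,-54,0.9]])

```text
clock: 6.18
tcp_pos: [0.5476, 0.0811, 0.149]
orientation: [3.123, -0.335, -0.004]
contact_force: [-1.2, 0.5, -2.6]
grip_width: 0.0272
gripper_force: 69.7
```

Emit:
servo_tool(commands=[[0,0,0,0,0,0,0.9],[0,0,0,0,0,-1,0.9],[0,0,0,0,0,-2,0.9],[0,0,0,0,0,-3,0.9],[0,0,0,0,0,-3,0.9]])

```text
clock: 6.6
tcp_pos: [0.5486, 0.0803, 0.1474]
orientation: [-3.123, 0.338, -0.001]
contact_force: [0.1, 0.4, -3.3]
grip_width: 0.0271
gripper_force: 69.7
```

Emit:
servo_tool(commands=[[0,0,0,0,0,-1,0.9],[0,0,0,0,0,-1.5,0.9],[0,0,0,0,0,-1.5,0.9]])

```text
clock: 6.85
tcp_pos: [0.5484, 0.0803, 0.1456]
orientation: [3.123, -0.338, -0.0]
contact_force: [-0.1, 0.1, -3.3]
grip_width: 0.0275
gripper_force: 69.7
```

Emit:
servo_tool(commands=[[0,0,0,-2.1,-9.8,0,0.9],[0,0,0,-4.3,-19.5,0,0.9],[0,0,0,-6.4,-29.3,0,0.9],[0,0,0,-8.5,-39.1,0,0.9],[0,0,0,-10.7,-48.9,0,0.9]])

```text
clock: 7.27
tcp_pos: [0.5374, 0.0297, 0.1457]
orientation: [3.123, -0.339, -0.0]
contact_force: [0.5, 0.5, -1.7]
grip_width: 0.0273
gripper_force: 69.7
```

Emit:
servo_tool(commands=[[0,0,0,-2.1,-9.8,0,0.9],[0,0,0,-4.3,-19.5,0,0.9],[0,0,0,-6.4,-29.3,0,0.9],[0,0,0,-8.5,-39.1,0,0.9],[0,0,0,-10.7,-48.9,0,0.9]])

```text
clock: 7.68
tcp_pos: [0.527, -0.0183, 0.1457]
orientation: [-3.123, 0.337, -0.0]
contact_force: [-0.2, 0.2, -2.1]
grip_width: 0.0268
gripper_force: 69.7
```

```bash
python3 - <<'E'
from h import *
o=r.get_obs();t=o["tcp_pos"];print(t,o["contact_force"],o["clock"])
a=np.radians(-12.3);R=np.array([[np.cos(a),np.sin(a)],[-np.sin(a),np.cos(a)]])
print("st tcp",((t[:2]-[.5295,-.0025])@R.T*1000).round(1))
p,d=r.grab_frame("side")
cv2.imwrite("pics/w_side.png",cv2.resize(p[120:250,240:390],None,fx=4.5,fy=4.5,interpolation=cv2.INTER_CUBIC))
E
```

```text
[ 0.52696345 -0.01833855  0.14572321] [-0.21309921  0.24803244 -2.08807698] 7.6833
st tcp [  0.9 -16. ]
```

View pics/w_side.png

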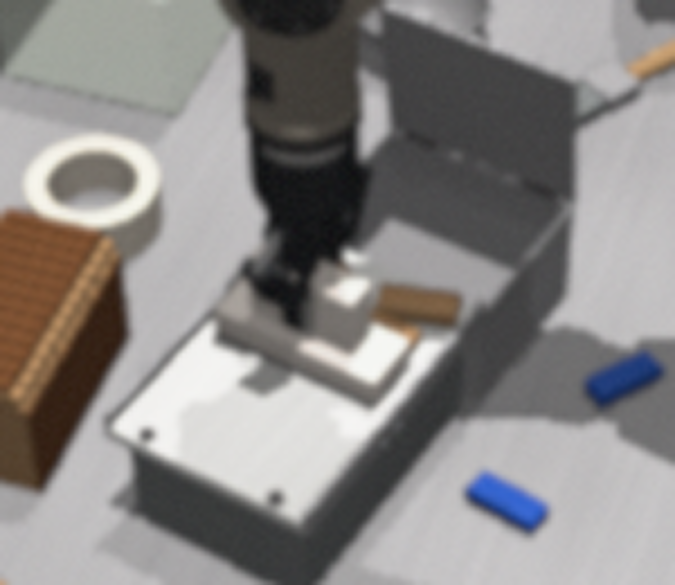

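The picture shows the scraper mid-plate at (310,340) with the plate clean behind it and crusts ahead at (420,305). I continue to the end of the plate.

Emit:
servo_tool(commands=[[0,0,0,-2.1,-9.8,0,0.9],[0,0,0,-4.3,-19.5,0,0.9],[0,0,0,-6.4,-29.3,0,0.9],[0,0,0,-8.5,-39.1,0,0.9],[0,0,0,-10.7,-48.9,0,0.9]])

```text
clock: 8.15
tcp_pos: [0.5162, -0.0674, 0.1457]
orientation: [3.123, -0.338, 0.0]
contact_force: [-0.4, 0.2, -2.6]
grip_width: 0.0272
gripper_force: 69.8
```

Emit:
servo_tool(commands=[[0,0,0,-2.1,-9.8,0,0.9],[0,0,0,-4.3,-19.5,0,0.9],[0,0,0,-6.4,-29.3,0,0.9],[0,0,0,-8.5,-39.1,0,0.9],[0,0,0,-10.7,-48.9,0,0.9]])

```text
clock: 8.57
tcp_pos: [0.5054, -0.1164, 0.1456]
orientation: [3.123, -0.338, -0.0]
contact_force: [1.0, -0.3, -3.1]
grip_width: 0.0273
gripper_force: 69.7
```

Emit:
servo_tool(commands=[[0,0,0,-1.7,-7.8,0,0.9],[0,0,0,-3.4,-15.6,0,0.9],[0,0,0,-4.7,-21.5,0,0.9],[0,0,0,-4.7,-21.5,0,0.9],[0,0,0,-4.7,-21.5,0,0.9]])

```text
clock: 8.98
tcp_pos: [0.501, -0.1368, 0.1457]
orientation: [-3.123, 0.338, -0.0]
contact_force: [0.1, 0.3, -3.1]
grip_width: 0.0274
gripper_force: 69.7
```

Emit:
servo_tool(commands=[[0,0,0,0,0,10,0.9],[0,0,0,2,8,30,0.9],[0,0,0,6,30,50,0.9],[0,0,0,14,65,62,0.9],[0,0,0,22,100,65,0.9]])

```text
clock: 9.4
tcp_pos: [0.5247, -0.0357, 0.2141]
orientation: [-3.123, 0.34, -0.008]
contact_force: [1.1, 1.1, -3.8]
grip_width: 0.0274
gripper_force: 70.0
```

Emit:
servo_tool(commands=[[0,0,0,8,38,0,0.9],[0,0,0,16,76,0,0.9],[0,0,0,24,114,0,0.9],[0,0,0,28,132,0,0.9],[0,0,0,30,142,0,0.9]])

```text
clock: 9.82
tcp_pos: [0.553, 0.1107, 0.2118]
orientation: [-3.122, 0.327, -0.001]
contact_force: [0.8, -0.9, -2.8]
grip_width: 0.0274
gripper_force: 69.7
```

```bash
python3 - <<'E'
from h import *
o=r.get_obs();t=o["tcp_pos"];print(t,o["contact_force"],o["clock"])
p,d=r.grab_frame("top");q,_=r.grab_frame("side")
f=lambda x:cv2.resize(x,(390,390),interpolation=cv2.INTER_CUBIC)
cv2.imwrite("pics/w2.png",np.hstack([f(p[140:250,330:440]),f(q[120:250,260:390])]))
E
```

```text
[0.55296682 0.11073389 0.21176229] [ 0.7856219  -0.85089105 -2.79605435] 9.8167
```

View pics/w2.png

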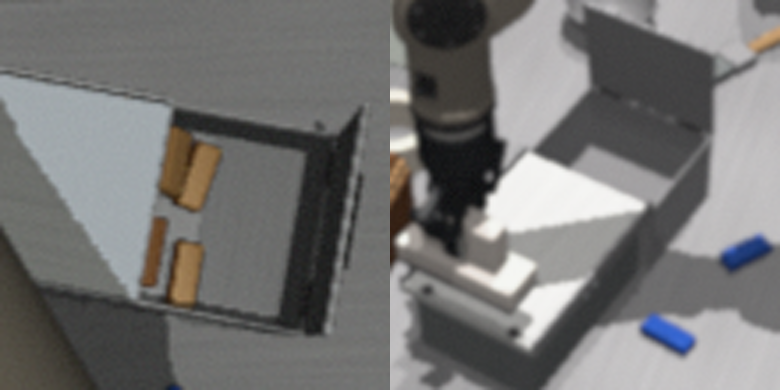

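All four crusts lie in the box (left panel: (175,160), (200,175), (153,250), (187,272)) and the plate is clear. Next I return the scraper to the mat.

Emit:
servo_tool(commands=[[0,0,2,-10,35,0,0.9],[0,0,4,-24,70,0,0.9],[0,0,6,-36,105,0,0.9],[0,0,8,-48,140,0,0.9],[0,0,9.9,-60,175,0,0.9]])

```text
clock: 10.33
tcp_pos: [0.4931, 0.279, 0.2109]
orientation: [3.139, -0.069, 0.001]
contact_force: [1.1, 0.3, -3.1]
grip_width: 0.0278
gripper_force: 70.0
```

Emit:
servo_tool(commands=[[0,0,0,-5,18,0,0.9],[0,0,0,-9,29,-10,0.9],[0,0,0,-9,30,-35,0.9],[0,0,0,-9,30,-65,0.9],[0,0,0,-9,30,-95,0.9]])

```text
clock: 10.75
tcp_pos: [0.4854, 0.3083, 0.1153]
orientation: [3.14, -0.07, 0.003]
contact_force: [0.2, -0.8, -3.3]
grip_width: 0.0271
gripper_force: 70.2
```

Emit:
servo_tool(commands=[[0,0,0,0,0,-25,0.9],[0,0,0,0,0,-45,0.9],[0,0,0,0,0,-60,0.9],[0,0,0,0,0,-66,0.9],[0,0,0,0,0,-66,0.9]])

```text
clock: 11.17
tcp_pos: [0.4841, 0.3077, 0.0484]
orientation: [3.138, -0.07, -0.003]
contact_force: [-0.6, 0.2, -2.1]
grip_width: 0.0278
gripper_force: 70.0
```

Emit:
servo_tool(commands=[[0,0,0,0,0,-1,0.9],[0,0,0,0,0,-2,0.9],[0,0,0,0,0,-3.5,0.9],[0,0,0,0,0,-4.5,0.9],[0,0,0,0,0,-4.5,0.9]])

```text
clock: 11.58
tcp_pos: [0.4842, 0.3103, 0.0456]
orientation: [-3.141, 0.067, -0.001]
contact_force: [-0.7, 0.2, -2.8]
grip_width: 0.0271
gripper_force: 70.0
```

Emit:
servo_tool(commands=[[0,0,0,0,0,-0.5,0.9],[0,0,0,0,0,-1,0.9],[0,0,0,0,0,-1.5,0.9],[0,0,0,0,0,-1.5,0.9]])

```text
clock: 11.92
tcp_pos: [0.4841, 0.3105, 0.0444]
orientation: [3.141, -0.066, 0.001]
contact_force: [-1.8, -1.0, 5.0]
grip_width: 0.0271
gripper_force: 70.9
```

The scraper is seated, so I release and lift.

Emit:
servo_tool(commands=[[0,0,0,0,0,0.5,0.6],[0,0,0,0,0,0.5,0.3],[0,0,0,0,0,0.5,0],[0,0,0,0,0,0.5,0],[0,0,0,0,0,0.5,0]])

```text
clock: 12.33
tcp_pos: [0.4841, 0.3103, 0.0441]
orientation: [-3.141, 0.067, -0.0]
contact_force: [-0.5, 0.7, 0.1]
grip_width: 0.0803
gripper_force: 0.0
```

Emit:
servo_tool(commands=[[0,0,0,0,0,10,0],[0,0,0,0,0,35,0],[0,0,0,0,0,70,0],[0,0,0,0,0,110,0],[0,0,0,0,0,150,0]])

```text
clock: 12.75
tcp_pos: [0.4833, 0.3101, 0.1961]
orientation: [3.141, -0.066, -0.002]
contact_force: [0.4, 0.8, 0.6]
grip_width: 0.0858
gripper_force: 0.0
```

Emit:
servo_tool(commands=[[0,0,0,0,0,40,0.5],[0,0,0,0,0,80,1],[0,0,0,0,0,110,1],[0,0,0,0,-20,115,1],[0,0,0,0,-55,115,1]])

```text
clock: 13.17
tcp_pos: [0.4837, 0.2599, 0.3133]
orientation: [-3.135, 0.056, -0.008]
contact_force: [0.8, -1.3, -0.8]
grip_width: 0.0258
gripper_force: 0.0
```

```bash
python3 - <<'E'
from h import *
o=r.get_obs();t=o["tcp_pos"];print(t,o["clock"],o["grip_width"])
p,d=r.grab_frame("top");q,e=r.grab_frame("side")
X=cloud("side",e);u,v=np.meshgrid(np.arange(640),np.arange(400))
m=(u>250)&(u<318)&(v>265)&(v<318)&(X[...,2]>.024)&(X[...,2]<.1)
print(cv2.minAreaRect((X[m][:,:2]*1000).astype(np.float32)),np.percentile(X[m][:,2],[50,98]))
cv2.imwrite("pics/rel.png",cv2.resize(q[220:340,200:380],None,fx=4,fy=4))
E
```

```text
[0.48372152 0.25987874 0.31334568] 13.1667 0.0257926727389234
((483.5119323730469, 313.837158203125), (56.072593688964844, 140.6223907470703), 89.34054565429688) [0.04823157 0.09455792]
```

View pics/rel.png

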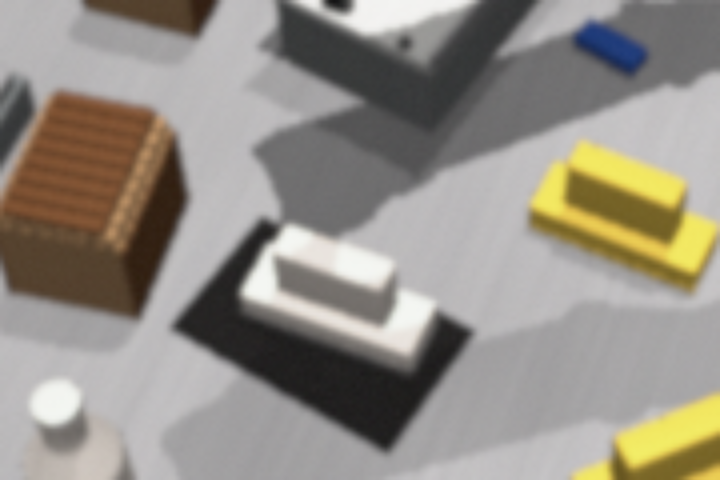

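The picture shows the scraper upright on its mat at (335,300). The arm now moves round behind the lid.

Emit:
servo_tool(commands=[[0,0,-2,0,-40,15,1],[0,0,-4,0,-80,30,1],[0,0,-6,0,-120,35,1],[0,0,-8,0,-160,35,1],[0,0,-9.9,0,-200,35,1]])

```text
clock: 13.68
tcp_pos: [0.4836, 0.0536, 0.3454]
orientation: [-3.123, 0.34, -0.003]
contact_force: [1.7, 0.1, 0.4]
grip_width: -0.0
gripper_force: 0.0
```

Emit:
servo_tool(commands=[[0,0,0,0,-40,0,1],[0,0,0,0,-80,0,1],[0,0,0,0,-120,0,1],[0,0,0,0,-160,0,1],[0,0,0,0,-200,0,1]])

```text
clock: 14.1
tcp_pos: [0.4834, -0.1463, 0.3448]
orientation: [3.123, -0.337, 0.001]
contact_force: [1.1, 0.8, 0.4]
grip_width: 0.0004
gripper_force: 0.0
```

Emit:
servo_tool(commands=[[0,0,0,-4,-38,0,1],[0,0,0,-8,-76,0,1],[0,0,0,-12,-114,0,1],[0,0,0,-16,-150,0,1],[0,0,0,-18,-155,0,1]])

```text
clock: 14.52
tcp_pos: [0.4634, -0.3069, 0.3441]
orientation: [3.119, -0.351, -0.001]
contact_force: [-0.9, -0.6, -0.0]
grip_width: -0.0001
gripper_force: 0.0
```

Emit:
servo_tool(commands=[[0,0,0,0,0,0,1],[0,0,0,0,0,0,1],[0,0,0,0,0,0,1]], force=40)

```text
clock: 14.77
tcp_pos: [0.4666, -0.2977, 0.3444]
orientation: [-3.123, 0.333, -0.0]
contact_force: [-0.1, 1.0, 0.9]
grip_width: -0.0003
gripper_force: 0.0
```

```bash
python3 - <<'E'
from h import *
o=r.get_obs();t=o["tcp_pos"];print(t,o["orientation"],o["clock"],o["grip_width"],o["contact_force"],o["joints"].round(2))
a=np.radians(-12.3);R=np.array([[np.cos(a),np.sin(a)],[-np.sin(a),np.cos(a)]])
print("st tcp",((t[:2]-[.5295,-.0025])@R.T*1000).round(1))
E
```

```text
[ 0.46664831 -0.2976683   0.34438627] [-3.12299810e+00  3.33141358e-01 -4.35549845e-04] 14.7667 -0.000261582718822819 [-0.05879553  1.0326796   0.85095213] [ 0.61  0.2  -0.18  1.69  0.04  1.26 -1.36]
st tcp [   1.5 -301.8]
```

Emit:
servo_tool(commands=[[0,0,0,0,0,-30,1],[0,0,0,0,0,-65,1],[0,0,0,0,0,-100,1],[0,0,0,0,0,-130,1],[0,0,0,0,0,-139,1]])

```text
clock: 15.18
tcp_pos: [0.4642, -0.2964, 0.201]
orientation: [-3.121, 0.332, 0.01]
contact_force: [-0.1, 0.1, -0.3]
grip_width: -0.0001
gripper_force: 0.0
```

Emit:
servo_tool(commands=[[0,0,0,2,10,0,1],[0,0,0,4,19,0,1],[0,0,0,6.2,28,0,1],[0,0,0,7.7,36,-1,1],[0,0,0,9.4,44,-2,1]])

```text
clock: 15.6
tcp_pos: [0.4771, -0.2555, 0.2053]
orientation: [3.121, -0.336, 0.007]
contact_force: [-0.0, -2.7, 2.6]
grip_width: -0.0001
gripper_force: 1.5
```

Emit:
servo_tool(commands=[[0,0,0,2.6,11.7,-3,1],[0,0,0,5.1,23.4,-8,1],[0,0,0,7.7,35.2,-13,1],[0,0,0,10,45.9,-20,1],[0,0,0,12.1,55.7,-29,1]])

```text
clock: 16.02
tcp_pos: [0.4886, -0.1987, 0.1746]
orientation: [3.123, -0.337, 0.004]
contact_force: [0.6, -1.1, 2.5]
grip_width: -0.0002
gripper_force: 1.5
```

Emit:
servo_tool(commands=[[0,0,0,1.7,7.8,-10,1],[0,0,0,3.4,15.6,-20,1],[0,0,0,5.5,25.4,-31,1],[0,0,0,7.9,36.1,-42,1],[0,0,0,9.4,43,-50,1]])

```text
clock: 16.43
tcp_pos: [0.4941, -0.1677, 0.1216]
orientation: [3.109, -0.346, -0.003]
contact_force: [-1.9, -41.9, -7.5]
grip_width: 0.0001
gripper_force: 20.5
```

Emit:
servo_tool(commands=[[0,0,0,1,4,-4,1],[0,0,0,1.5,7,-8,1],[0,0,0,1.5,7,-11,1],[0,0,0,1.5,7,-13,1],[0,0,0,1.5,7,-13,1]])

```text
clock: 16.85
tcp_pos: [0.4973, -0.151, 0.1102]
orientation: [3.122, -0.34, -0.004]
contact_force: [1.0, -0.1, 0.2]
grip_width: 0.0006
gripper_force: 0.0
```

```bash
python3 - <<'E'
from h import *
p,d=r.grab_frame("top");q,e=r.grab_frame("side")
f=lambda x:cv2.resize(x,(390,390),interpolation=cv2.INTER_CUBIC)
cv2.imwrite("pics/l1.png",np.hstack([f(p[140:250,330:440]),f(q[110:230,270:390])]))
a=np.radians(-12.3);R=np.array([[np.cos(a),np.sin(a)],[-np.sin(a),np.cos(a)]])
for n,dd in(("side",e),("top",d)):
  X=cloud(n,dd).reshape(-1,3);s=np.c_[(X[:,:2]-[.5295,-.0025])@R.T,X[:,2]]*1000
  for y0 in range(-280,-100,15):
    for side,m0 in(("L",(s[:,0]<-50)&(s[:,0]>-78)),("R",(s[:,0]>50)&(s[:,0]<78))):
      m=m0&(s[:,1]>y0)&(s[:,1]<y0+15)&(s[:,2]<260)
      if m.sum()>8: print(n,side,y0,m.sum(),np.percentile(s[m][:,2],[10,50,90]).round())
E
```

```text
side L -265 13 [101. 105. 108.]
side L -250 26 [101. 105. 109.]
side L -235 26 [102. 105. 109.]
side L -220 24 [102. 106. 110.]
side L -205 25 [103. 105. 109.]
side R -205 10 [102. 106. 111.]
side L -190 28 [101. 105. 109.]
side L -175 23 [101. 105. 110.]
side R -175 16 [100. 105. 107.]
side L -160 26 [101. 104. 108.]
side R -160 25 [102. 106. 108.]
side L -145 27 [101. 105. 109.]
side R -145 24 [102. 105. 110.]
side L -130 55 [ 10. 101. 107.]
side R -130 22 [100. 104. 108.]
side L -115 45 [  4. 102. 107.]
side R -115 25 [101. 105. 109.]
top L -190 38 [103. 105. 108.]
top L -175 50 [103. 105. 109.]
top L -160 49 [103. 105. 108.]
top L -145 49 [103. 105. 108.]
top R -145 20 [103. 106. 108.]
top L -130 51 [102. 106. 109.]
top R -130 48 [102. 105. 107.]
top L -115 48 [104. 106. 107.]
top R -115 49 [103. 105. 107.]
```

View pics/l1.png

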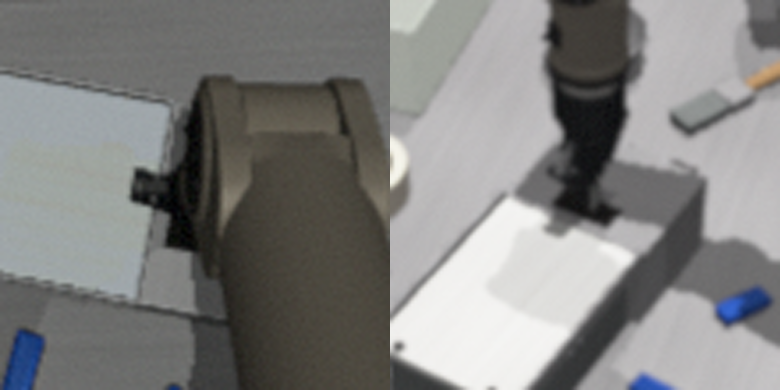

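The picture shows the lid lying flat over the box with the closed fingertips on its pad at (585,205). Next I press it home and watch the force.

Emit:
servo_tool(commands=[[0,0,0,0,0,-1,1],[0,0,0,0,0,-2,1],[0,0,0,0,0,-3,1],[0,0,0,0,0,-3,1]])

```text
clock: 17.28
tcp_pos: [0.4981, -0.1488, 0.1098]
orientation: [-3.123, 0.336, 0.002]
contact_force: [-9.2, 1.2, 24.5]
grip_width: 0.0001
gripper_force: 12.3
```

Emit:
servo_tool(commands=[[0,0,0,0,0,-0.7,1],[0,0,0,0,0,-0.7,1],[0,0,0,0,0,-0.7,1]])

```text
clock: 17.53
tcp_pos: [0.4981, -0.1488, 0.1098]
orientation: [3.124, -0.336, -0.001]
contact_force: [-10.8, 3.0, 30.2]
grip_width: 0.0001
gripper_force: 15.4
```

Emit:
servo_tool(commands=[[0,0,0,0,0,4,1],[0,0,0,0,0,15,1],[0,0,0,0,0,50,1],[0,0,0,0,0,90,1],[0,0,0,0,0,130,1]])

```text
clock: 17.95
tcp_pos: [0.4976, -0.1488, 0.2385]
orientation: [-3.123, 0.335, 0.004]
contact_force: [1.6, -0.1, 0.5]
grip_width: -0.0
gripper_force: 0.0
```

Emit:
servo_tool(commands=[[0,0,0,0,-10,30,1],[0,0,0,-10,-45,60,1],[0,0,0,-20,-85,70,1],[0,0,0,-30,-125,70,1],[0,0,0,-40,-165,70,1]])

```text
clock: 18.37
tcp_pos: [0.4599, -0.3113, 0.3093]
orientation: [3.123, -0.334, 0.005]
contact_force: [0.6, -0.8, 0.1]
grip_width: 0.0003
gripper_force: 0.0
```

Emit:
servo_tool(commands=[[0,0,0,0,-30,0,1],[0,0,0,0,-50,0,1],[0,0,0,0,-50,0,1],[0,0,0,0,-50,0,1],[0,0,0,0,-50,0,1]])

```text
clock: 18.78
tcp_pos: [0.4601, -0.3588, 0.3072]
orientation: [-3.122, 0.334, 0.0]
contact_force: [-0.2, 0.3, -0.9]
grip_width: -0.0001
gripper_force: 0.0
```

```bash
python3 - <<'E'
from h import *
p,d=r.grab_frame("top");q,e=r.grab_frame("side")
cv2.imwrite("pics/end.png",q)
a=np.radians(-12.3);R=np.array([[np.cos(a),np.sin(a)],[-np.sin(a),np.cos(a)]])
for n,dd in(("side",e),("top",d)):
  X=cloud(n,dd).reshape(-1,3);s=np.c_[(X[:,:2]-[.5295,-.0025])@R.T,X[:,2]]*1000
  m=(abs(s[:,0])<75)&(s[:,1]>-255)&(s[:,1]<-125)&(s[:,2]<116)&(s[:,2]>95)&~((abs(s[:,0])<40)&(abs(s[:,1]+150)<20))
  A=np.c_[s[m][:,:2],np.ones(m.sum())];print(n,m.sum(),np.linalg.lstsq(A,s[m][:,2],rcond=None)[0].round(4))
print(r.get_obs()["tcp_pos"],r.get_obs()["clock"])
E
```

```text
side 936 [5.000000e-04 1.200000e-03 1.053886e+02]
top 1905 [-1.500000e-03  7.000000e-04  1.056645e+02]
[ 0.46021221 -0.3585599   0.30744631] 18.8833
```

View pics/end.png

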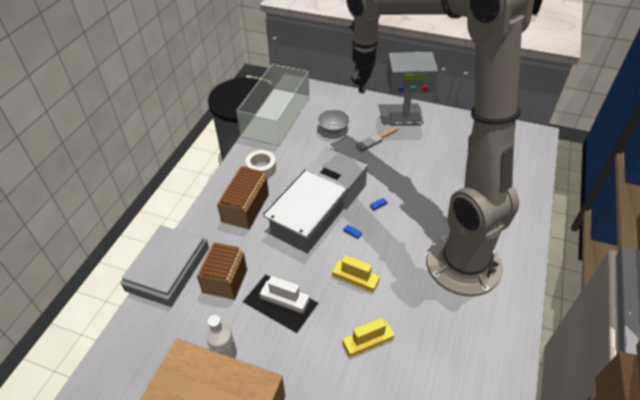

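The picture shows the lid closed flat (slope about 0.001 rad, pad at (331,173)), the plate clear, and the scraper on its mat at (285,293). Nothing else has moved and the arm is clear of everything, so I'm handing in.

```bash
python3 -c "
from bench import r
print(r.hand_in())"
```

```text
the job is handed in; nothing more can be done
None
```

The job is handed in at about 19 s: all four crusts are in the scrap box, the scraper stands upright on its mat and the lid is pressed home at about 30 N, though while closing the lid a fingertip snagged (about 42 N, probably on the press pad's edge) and then came free.

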